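# Close a storage tub with the lid press

## Task

Slide the rectangular tub, its lid still loose on top, into the lid press until it is squarely against the back stop, then bring the press lever fully down to its stop so that the lid goes home, and let the lever come all the way back up. Then slide the tub back out onto the infeed table until no part of its lid is under the press plate, and leave it standing there upright; leave the other things on the worktop where they are.

Things in the scene. Friction and masses are not known exactly. Their poses are not given: they have to be found in the camera images.
- press: Bench lid press, white C-frame, bolted down. Origin on the worktop straight below the ram axis; x from the open front to the column at the back, y left for someone at its front, z up. mm in this frame: level floor 12 above the worktop from x=-400 (infeed table, y +-120, ends at x=-100) to 170 (base). Head: x -40 to 160, y +-35, z 185 to 275; column x 100 to 160.
- back_stop (a point): Middle of the front face of the low steel bar that stops the tub: x=80, y=0, z=23 mm in the press frame; the bar is 90 mm wide, its top at z=34. Two steel side guides lead to it, their tops 12 mm above the floor: inner faces at y=+-56 mm from x=-85 to 85, flaring out to about y=+-85 at x=-127.
- press_plate (a point): Centre of the rubber underside of the square press plate (80 x 80 mm), which hangs under the head on the ram, at x=0, y=0 in the press frame: z=125 mm with the lever up, 98.5 mm with the lever at its stop. The ram's top is 213 mm above it.
- lever_grip (a point): Centre of the black grip at the end of the press lever: a level bar 22 mm thick, 70 mm long, parallel to the press's y axis (y=-106 to -176 mm in its frame), sticking out sideways from the lever arm, a 16 mm rod in the plane y=-100. It swings with the lever: up at x=-152, z=319 mm in the press frame; at the stop x=-134, z=109 mm.
- lever_pivot (a point): Point on the lever's pivot axis level with the middle of the grip: x=38, y=-141, z=230 mm in the press frame. The axis is parallel to the press's y axis; the grip's centre is 210 mm from it.
- press_lever (a joint): Angle of the press lever in rad: 0 = up at rest, held there by a return spring; 1.05 = down at its stop. It needs 4 N down on the grip at the top, 9 N at the stop, and about 13 N while the lid is being pressed home, and springs back up by itself when released. The ram is geared to it (25 mm per rad).
- tub_mid (a point): Centre (half-way up, 40 mm above its underside) of the white rectangular storage tub, 160 x 100 x 80 mm without the lid, about 0.5 kg; it stands on the infeed table. x along its length, away from its handle; z up. At the start its x points roughly along the press's x. Against the back stop its centre is at x=0 in the press frame.
- tub_handle (a point): Middle of the top bar of the D-shaped handle on the -x end of the tub (the end away from the press): the bar is 14 mm thick, runs along the tub's x axis and stands out 53 mm from the end wall; this point is 112 mm from the tub's centre and 64 mm above the tub's underside (the bar's top is at 71 mm). It can be pinched from above, across the tub's y axis.
- tub_lid (a joint): How far the blue snap lid (168 x 108 mm) still stands up from its home position, in m: 0 = fully home (lid's top 86 mm above the tub's underside), 0.007 to 0.010 = loose at the start. It is stiff (about 30 N) and stays where it is pressed.
- round_tub_a: Bystander: round clear tub with a blue lid, 110 mm across, 85 mm high, on the worktop beside the press, on the side of its lever. Origin at the centre of its underside.
- spare_lids: Bystander: stack of two spare rectangular blue lids, 168 x 108 x 32 mm, lying on the worktop beside the press, on the side away from its lever. Origin at the centre of its underside.
- pizza_wheel: Bystander: pizza wheel with a red handle, 205 mm long, 22 mm high, lying on the worktop beside the infeed table, on the side of the lever. Origin at the centre of its underside.
- bowl: Bystander: steel bowl 170 mm across, 75 mm high, at the robot's right. Origin at the centre of its underside.
There are look-alikes about, which are no part of the job. There is more than one size of the part that bears tub_mid; the job needs the larger.

How it is judged:
By the outcome, as a careful person would: the job done as asked, in the order asked, and still so for the second after the job is handed in, with the robot touching nothing.
It also fails if it takes over 72 s, if anything falls off the work surface, if the arm or the gripper's body presses on something with over 40 N, if the wrist force passes 120 N, or if a joint passes its speed limit or range.

## Robot

A 7-joint arm with a two-finger parallel gripper is mounted at the origin on the work surface. World frame = base frame: x ahead of the robot, y to its left, z up, the work surface at z = 0. Lengths are in mm, angles in rad, forces in N, time in s.
With the tool pointing down it reaches from about 425 to 925 mm from the base axis. Payload 6.8 kg.
Tool frame: the origin (TCP) lies at the very end of the fingers, on their centre line; the grasp point (between the pads) lies 19 mm behind it (r.hold_point_z is the distance from the TCP to the grasp point, in mm); z points along the fingers, y is the line along which they close (so a half turn about z gives the same grasp; the last joint's range is limited). The gripper opens to 85 mm and grips with 20 to 120 N. Pads are 22 mm wide; open, the fingers measure 114 mm over their backs; the gripper's body (76 mm by 85 mm) begins 54 mm behind the grasp point. The pads swing forward as they close: fully open they stand 13 mm farther back than shut.
Start: joints at [-1.453, 0.477, 0.022, 1.555, -0.011, 1.109, -0.083], TCP at [151.118, 657.883, 231.308] pointing down, gripper open.
Joint ranges: [-2.96, 2.96], [-0.34, 2.1], [-1.41, 1.46], [0.24, 2.44], [-1.37, 4.51], [0.17, 1.92], [-2.96, 2.96]. Speed limits (rad/s): [2.39, 2.39, 3.14, 3.14, 3.14, 3.14, 3.14].

## Interface

Orientations are given as a unit quaternion [x, y, z, w].
In Python, from rig import r gives the robot as it stands. The module is installed in compiled form; this text tells all that it offers.
- The arm moves only by the tool carry_out, never from a script. Its argument "rows" is a list of rows, each a list of 7 numbers: the shift along the tool's x, y, z in cm, then the turn, a rotation vector about the tool's x, y, z in degrees, then the opening, from 0 (shut) to 1 (fully open). In form: [[tx, ty, tz, wx, wy, wz, grip], ...]. A call has 1 to 20 rows; each row is the pose to reach, as a shift and turn from the pose commanded when the call began, along the tool's axes at that moment; what a row does not reach only later rows make up. A row lasts 1/10 s, in which the tool goes at most 50 mm and 8.59 degrees, less where a joint would pass 70% of its speed; a pose out of reach is approached as far as the arm can. A call with a gripper value outside its range is refused whole. The fingers move at their own pace and stop on an object; "force" is the grip in N (left out, the last holds). Time passes only in rows, so rows that repeat a pose let the fingers close. It gives the time, the measured TCP pose, the force, the opening and the grip force at its end, in the units of the state.
- r.get_obs(): the state, without advancing time (a new reading comes with each control period).
- r.get_image(name): name is "scene" or "top" or "wrist"; returns a dict with "pixels" (480x640x3 uint8, blue, green, red), "K" (3x3 intrinsics, pixels), "view" (4x4, takes a point from world to camera coordinates). Camera axes: x right, y down, z forward; pixel columns grow to the right and rows downward; lengths in mm; the calibration is good to about 2 mm. A picture is of the moment at which its call begins. There is no depth.
- r.hand_in(): hands the job in; it is judged then, once.
Trained networks look in a picture, given as the dict that the camera call returned (one of the last four; its "shot" number tells which), for a name from the list of things; names that differ only in an ending like _2 or _b are one class to them, and where a whole thing is asked for, a point or a joint stands for the part that bears it (a point fixed in the world has none). Each returns a list of dicts, best first, with "confidence" (0 to 1); they miss things now and then, are a little off and sometimes report something else, mostly with a low value. They report only what shows in the picture. A call takes as long as a camera call. They do not tell look-alikes from the thing itself.
- r.regions_of(label, picture): "mask" (480x640 bool, what is visible of it) and "at" ([column, row] in pixels, amid what is visible of it).
The state is a dict: "clock": time; "joints": joint angles; "joint_vel": joint speeds; "effort": joint torques, N m; "ee_pos": TCP position; "ee_rot": TCP orientation; "force": force on the tool from outside, world axes, zero at the start; "wrist_torque": the same for the moment, N m; "opening": finger opening in mm; "gripper_force": force on a finger pad.
Only numpy, scipy, OpenCV 4.12 (cv2) and the standard library are available. Lean on these libraries where they do the work, as an engineer would, in place of code of your own. Each camera call takes 0.05 s, during which the arm holds its last target. There are 200 camera calls.

## Working session

There is one attempt and no reset: what is moved stays moved. The work goes in short steps, Python scripts to look and compute and a tool call to move; the robot and the scene stay as the last step left them, time stands still between calls to the robot, and variables do not carry over. Pictures are saved under pics/ and viewed, at most 10 in all, crops included, and the job is handed in when it is done.

Besides the shell and the picture viewer there is one more tool, called after "Emit:" as name([rows], argument=value, ...), one row to a line, values as JSON. carry_out: Moves the arm, as the interface text tells. Its arguments: {"type":"object","properties":{"rows":{"type":"array","items":{"type":"array","items":{"type":"number"}}},"force":{"type":"number"}},"required":["rows"]}

```bash
mkdir -p pics; cat > h.py <<'E'
import numpy as np, cv2
from rig import r
from scipy.spatial.transform import Rotation as R
def px(im,P):
    P=np.atleast_2d(P); V=im["view"]; c=P@V[:3,:3].T+V[:3,3]; q=c@im["K"].T; return q[:,:2]/q[:,2:]
def ray(im,uv):
    V=im["view"]; d=np.linalg.inv(im["K"])@[uv[0],uv[1],1]; Rt=V[:3,:3].T; o=-Rt@V[:3,3]; d=Rt@d; return o,d/np.linalg.norm(d)
def onz(im,uv,z):
    o,d=ray(im,uv); return o+d*(z-o[2])/d[2]
def tri(L):
    A=np.zeros((3,3));b=np.zeros(3)
    for im,uv in L:
        o,d=ray(im,uv);M=np.eye(3)-np.outer(d,d);A+=M;b+=M@o
    return np.linalg.solve(A,b)
E
python3 - <<'E'
from h import *
np.set_printoptions(precision=1,suppress=True)
o=r.get_obs();print(o["clock"],o["ee_pos"],o["ee_rot"],o["opening"],r.hold_point_z)
S=r.get_image("scene");T=r.get_image("top")
cv2.imwrite("pics/s0.png",S["pixels"]);cv2.imwrite("pics/t0.png",T["pixels"])
for n in ["press","tub_mid","lever_grip","press_plate","tub_handle","tub_lid","back_stop","press_lever","round_tub_a","spare_lids","pizza_wheel","bowl"]:
  for nm,im in(("S",S),("T",T)):
    try: print(n,nm,[(np.array(d["at"]),round(d["confidence"],2),int(d["mask"].sum())) for d in r.regions_of(n,im)])
    except Exception as e: print(n,nm,e)
E
```

```text
0.0 [151.  657.3 230.3] [ 0.1  1.  -0.  -0. ] 85.31855322608922 18.700000000000003
press S [(array([414.3, 300.5]), 0.58, 17231)]
press T [(array([267.9, 235.1]), 0.76, 14617), (array([324.5, 189. ]), 0.6, 726)]
tub_mid S [(array([265.2, 210.2]), 0.89, 792), (array([324.6, 277.7]), 0.56, 3117)]
tub_mid T [(array([317.2, 258.9]), 0.81, 2542), (array([400.9, 351.5]), 0.77, 1126)]
lever_grip S [(array([386.2, 273.1]), 0.71, 1155), (array([421.3, 371.4]), 0.34, 2048)]
lever_grip T [(array([267.2, 191.7]), 0.85, 871)]
press_plate S [(array([423.6, 240.1]), 0.7, 788)]
press_plate T [(array([220.6, 236.1]), 0.78, 490)]
tub_handle S [(array([265.2, 210.6]), 0.93, 857), (array([326.7, 279.2]), 0.76, 3126)]
tub_handle T [(array([399.3, 352.1]), 0.92, 1120), (array([316.9, 255.5]), 0.77, 2598), (array([266.3, 236.7]), 0.68, 14320)]
tub_lid S [(array([325. , 270.8]), 0.72, 1909), (array([263.9, 209. ]), 0.66, 604)]
tub_lid T [(array([397.2, 352.4]), 0.84, 1087), (array([316. , 256.4]), 0.62, 2448)]
back_stop S [(array([412.2, 297.4]), 0.94, 17788)]
back_stop T [(array([265.2, 233.8]), 0.91, 14781)]
press_lever S [(array([382.7, 268.3]), 0.78, 1268)]
press_lever T [(array([264.4, 190.8]), 0.7, 854)]
round_tub_a S [(array([420.9, 371.4]), 0.66, 2132), (array([324.9, 278.2]), 0.59, 3089), (array([383.1, 273.2]), 0.34, 1243)]
round_tub_a T [(array([227.3, 165.7]), 0.88, 1224), (array([315.8, 254.9]), 0.68, 2558)]
spare_lids S [(array([323.6, 270.1]), 0.63, 1809)]
spare_lids T [(array([212.6, 317.9]), 0.67, 2313)]
pizza_wheel S [(array([307.8, 350.9]), 0.89, 953), (array([410.3, 299.6]), 0.35, 17453)]
pizza_wheel T [(array([321.2, 190.8]), 0.85, 633)]
bowl S [(array([174.2, 238. ]), 0.89, 2263)]
bowl T [(array([481.2, 294.2]), 0.89, 3024), (array([267.9, 191.4]), 0.49, 858)]
```

```bash
ls pics
```

```text
s0.png
t0.png
```

View pics/s0.png

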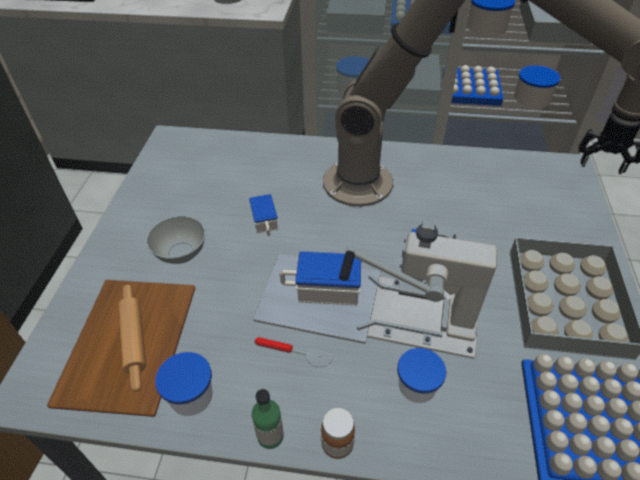

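View pics/t0.png

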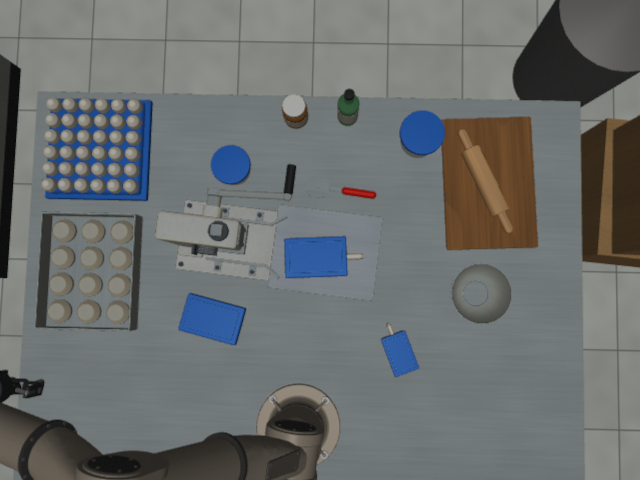

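The scene shows the large tub with its blue lid at (328,278) and the handle at (288,277), the press at (440,290) and the lever grip at (347,265). In the top view the tub is at (316,257), the handle at (354,257) and the grip at (290,180).

Things that could be taken for the tub, by top-view pixel:
- large rectangular tub (316,257)
- small rectangular tub (400,352)
- spare lids (212,318)
- round tubs (230,165) and (422,132)

I choose the large one on the infeed table, at (316,257).

```bash
python3 - <<'E'
from h import *
np.set_printoptions(precision=1,suppress=True)
T=cv2.imread("pics/t0.png");S=cv2.imread("pics/s0.png")
c=cv2.resize(T[150:310,150:390],(800,533),interpolation=cv2.INTER_CUBIC)
cv2.imwrite("pics/c1.png",c)
c=cv2.resize(S[215:365,250:490],(800,500),interpolation=cv2.INTER_CUBIC)
cv2.imwrite("pics/c2.png",c)
im=r.get_image("top")
for uv in [(316,257),(354,257),(380,212),(270,283),(400,352)]: print(uv,onz(im,uv,12))
for n in("top","scene"):
  im=r.get_image(n);V=im["view"];print(n,-V[:3,:3].T@V[:3,3],V[:3,:3],im["K"])
E
```

```text
(316, 257) [473.2 -38.9  12. ]
(354, 257) [ 475.6 -147.2   12. ]
(380, 212) [ 606.5 -219.2   12. ]
(270, 283) [396.2  90.2  12. ]
(400, 352) [ 211.2 -281.7   12. ]
top [ 383.5  -90.3 1671. ] [[ 0.  -1.  -0. ]
 [-1.  -0.  -0.1]
 [ 0.1  0.  -1. ]] [[582.3   0.  325.8]
 [  0.  582.3 242.9]
 [  0.    0.    1. ]]
scene [1340.4   64.5 1140.4] [[-0.1  1.  -0. ]
 [ 0.7  0.1 -0.7]
 [-0.7 -0.1 -0.7]] [[517.    0.  313.7]
 [  0.  517.  242.8]
 [  0.    0.    1. ]]
```

View pics/c1.png

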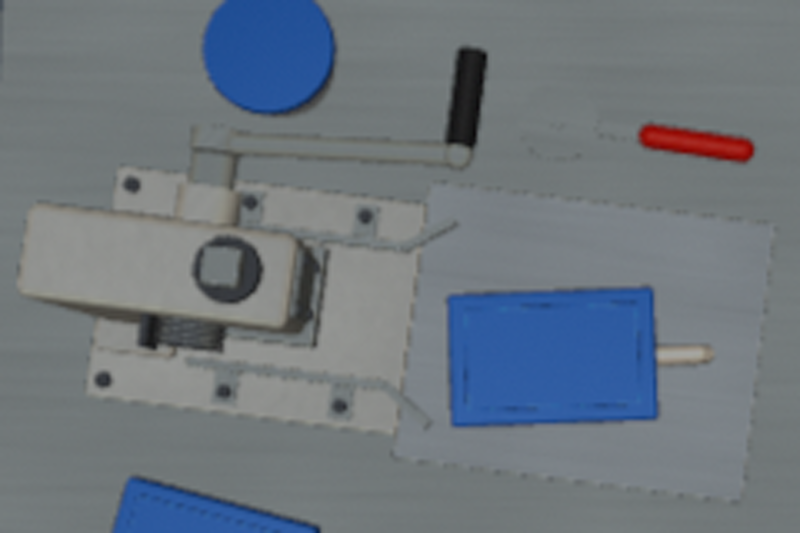

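View pics/c2.png

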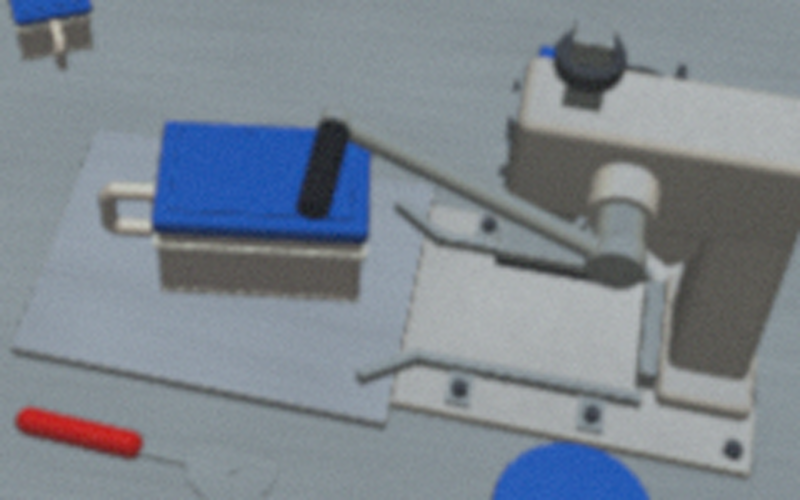

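The crops show the infeed table corners, the grip and the lid corners clearly. In c1 the lid corners are at (447,296), (653,288), (658,418) and (453,426), with the handle running from (656,353) to (712,353). I now fit the press and tub poses from both views.

```bash
cat > fit.py <<'E'
from h import *
from scipy.optimize import least_squares
np.set_printoptions(precision=1,suppress=True)
T=r.get_image("top");S=r.get_image("scene")
t=lambda a,b:np.array([a/3.3333+150,b/3.3333+150]); s=lambda a,b:np.array([a/3.3333+250,b/3.3333+215])
P=[((-400,-120,12),T,t(775,226)),((-100,-120,12),T,t(430,183)),((-100,120,12),T,t(393,457)),((-400,120,12),T,t(742,500)),
((-152,-141,325),T,t(466,98)),((0,0,338),T,t(221,267)),
((-400,-120,12),S,s(15,350)),((-100,-120,12),S,s(385,424)),((-400,120,12),S,s(97,132)),((-152,-141,325),S,s(324,165))]
def place(p,X):
    c,q=np.cos(p[2]),np.sin(p[2]); X=np.array(X,float); return np.array([c*X[0]-q*X[1]+p[0],q*X[0]+c*X[1]+p[1],X[2]+(p[3] if len(p)>3 else 0)])
def fit(P,p0):
    f=lambda p:np.concatenate([px(im,place(p,X))[0]-uv for X,im,uv in P]); q=least_squares(f,p0,loss="soft_l1"); return q.x,f(q.x).reshape(-1,2)
pp,e=fit(P,[500,200,1.6]);print("press",pp,pp[2]);print(e)
L=[((84,-54,0),T,t(447,296)),((-84,-54,0),T,t(653,288)),((-84,54,0),T,t(658,418)),((84,54,0),T,t(453,426)),
((-84,54,0),S,s(165,122)),((-84,-54,0),S,s(153,232)),((84,-54,0),S,s(369,239))]
tp,e=fit(L,[470,-40,1.6,100]);print("tub lidtop",tp,tp[2]);print(e)
# handle bar top end
print("handle bar end tri",tri([(T,t(710,353)),(S,s(103,190))]), "grip", tri([(T,t(466,98)),(S,s(324,165))]))
c,q=np.cos(pp[2]),np.sin(pp[2]);d=tp[:2]-pp[:2];print("tub in press",c*d[0]+q*d[1],-q*d[0]+c*d[1],tp[2]-pp[2])
print("handle pt",place([*tp[:3]],(-112,0,76)),"grip",place(pp,(-152,-141,319)))
np.save("press.npy",pp)
E
python3 fit.py
```

```text
press [513.6 183.9   1.5] 1.472782376432687
[[-0.2 -1.4]
 [-0.4 -0.9]
 [-0.1 -0. ]
 [ 0.1 -0.1]
 [-0.6 -1. ]
 [-0.6 -0.5]
 [-1.8 -1.5]
 [ 0.  -1.7]
 [-0.7 -2.5]
 [-0.1 -2.1]]
tub lidtop [468.5 -39.9   1.6  92.6] 1.6364228000779133
[[-0.3 -0.1]
 [-0.4 -0.4]
 [-0.1  0.3]
 [-0.6  0.5]
 [-0.4  1. ]
 [-0.8 -0.8]
 [-0.3  0.1]]
handle bar end tri [ 475.9 -169.3   70.4] grip [638.1  18.5 317.2]
tub in press -227.07888708278247 23.01255465702923 0.16364042364522624
handle pt [ 475.8 -151.6   76. ] grip [639.1  18.8 319. ]
```

```bash
cat >> h.py <<'E'
def rel(pos,ydir,pitch=None):
    """rows entry to bring TCP to pos (mm), tool z down, tool y along +-ydir (world angle, rad)"""
    o=r.get_obs(); A=R.from_quat(o["ee_rot"]); best=None
    for a in (ydir,ydir+np.pi):
        y=np.array([np.cos(a),np.sin(a),0]);z=np.array([0,0,-1.]);B=R.from_matrix(np.c_[np.cross(y,z),y,z])
        w=np.degrees((A.inv()*B).as_rotvec())
        if best is None or np.linalg.norm(w)<np.linalg.norm(best): best=w
    return np.round(np.r_[A.inv().apply(np.array(pos)-o["ee_pos"])/10,best],2)
E
python3 - <<'E'
from h import *
np.set_printoptions(precision=2,suppress=True)
A=R.from_quat(r.get_obs()["ee_rot"]);print(A.as_matrix())
for p in[(300,500,400),(440,200,400),(476,-152,400),(476,-152,260)]: print(rel(p,1.636+np.pi/2))
E
```

```text
[[-0.97  0.22 -0.  ]
 [ 0.22  0.97 -0.  ]
 [ 0.   -0.   -1.  ]]
[-18.04 -12.05 -16.87  -0.     0.    73.33]
[-38.41 -38.16 -16.87  -0.     0.    73.33]
[-49.8  -71.66 -16.87  -0.     0.    73.33]
[-49.8  -71.66  -2.87  -0.     0.    73.33]
```

Emit:
carry_out([
  [-4,-3,-8,0,0,8,1],
  [-9,-6,-12,0,0,16,1],
  [-14,-9,-16.8,0,0,24,1],
  [-18,-12,-16.8,0,0,30,1],
  [-22,-17,-16.8,0,0,36,1],
  [-26,-22,-16.8,0,0,42,1],
  [-30,-27,-16.8,0,0,48,1],
  [-34,-32,-16.8,0,0,54,1],
  [-38,-38,-16.8,0,0,60,1],
  [-40,-43,-16.8,0,0,66,1],
  [-42,-48,-16.8,0,0,73.3,1],
  [-44,-53,-16.8,0,0,73.3,1],
  [-46,-58,-16.8,0,0,73.3,1],
  [-48,-63,-16.8,0,0,73.3,1],
  [-49,-67,-16.8,0,0,73.3,1],
  [-49.8,-71.7,-14,0,0,73.3,1],
  [-49.8,-71.7,-10,0,0,73.3,1],
  [-49.8,-71.7,-6,0,0,73.3,1],
  [-49.8,-71.7,-2.9,0,0,73.3,1],
  [-49.8,-71.7,-2.9,0,0,73.3,1],
])

```text
clock: 3.55
ee_pos: [475.8, -149.9, 264.7]
ee_rot: [0.683, 0.73, 0.001, 0.001]
force: [1.0, 1.2, -0.1]
opening: 85.3
gripper_force: 0.0
```

```bash
python3 - <<'E'
from h import *
np.set_printoptions(precision=2,suppress=True)
o=r.get_obs();print(o["clock"],o["ee_pos"],R.from_quat(o["ee_rot"]).as_matrix())
W=r.get_image("wrist");cv2.imwrite("pics/w1.png",W["pixels"]);V=W["view"]
print(-V[:3,:3].T@V[:3,3],V[:3,:3],W["K"][0])
print(px(W,[[476,-152,76],[476,-170,83],[468,-40,106]]))
for n in["tub_handle","tub_lid"]: print(n,[(np.array(d["at"]),d["confidence"]) for d in r.regions_of(n,W)])
E
```

```text
3.55 [ 475.84 -149.89  264.75] [[-0.07  1.    0.  ]
 [ 1.    0.07  0.  ]
 [ 0.    0.   -1.  ]]
[470.77 -76.38 407.32] [[ 1.    0.07  0.  ]
 [ 0.06 -0.95  0.29]
 [ 0.02 -0.29 -0.96]] [342.8    0.   318.28]
[[317.43 206.68]
 [316.24 226.09]
 [316.61  79.55]]
tub_handle [(array([316.7,  89.5]), 0.89), (array([ 90.6, 287.5]), 0.65)]
tub_lid [(array([320.4,  84.1]), 0.78)]
```

View pics/w1.png

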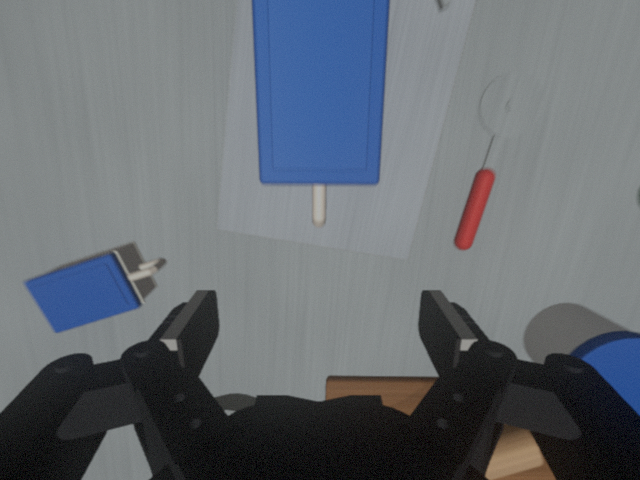

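The wrist view shows the handle from (319,184) to (319,224) and the lid's near corners at (261,184) and (379,184). The small tub is off at (85,290). The handle lies about 2 mm further in +x than estimated, so I go lower for a second wrist view to get the heights.

Emit:
carry_out([
  [0,0.1,4,0,0,0,1],
  [0,0.2,8,0,0,0,1],
  [0,0.2,10,0,0,0,1],
  [0,0.2,10,0,0,0,1],
])

```text
clock: 4.1
ee_pos: [476.7, -146.6, 164.1]
ee_rot: [0.683, 0.731, -0.001, -0.001]
force: [0.2, 0.1, 0.5]
opening: 85.3
gripper_force: 0.0
```

```bash
python3 - <<'E'
from h import *
np.set_printoptions(precision=1,suppress=True)
o=r.get_obs();print(o["clock"],o["ee_pos"])
W=r.get_image("wrist");cv2.imwrite("pics/w2.png",W["pixels"])
np.savez("w2.npz",view=W["view"],K=W["K"])
print(px(W,[[478,-152,83],[478,-124,83],[478,-170,83],[524,-124,104],[417,-124,104],[513,184,12]]))
E
```

```text
4.1 [ 476.7 -146.6  164.1]
[[ 319.5  246.4]
 [ 322.4  206.9]
 [ 317.7  270.3]
 [ 397.7  219.6]
 [ 222.3  207.9]
 [ 414.8 -309. ]]
```

View pics/w2.png

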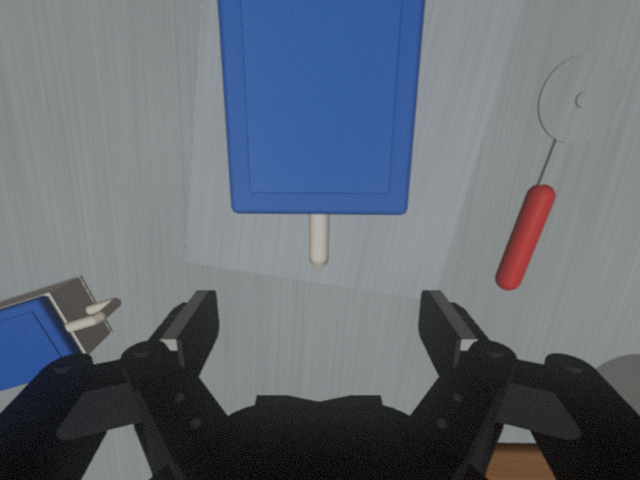

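The second wrist view shows the bar from (319,213) to (319,266), with lid width 176 px. That puts the lid top at z≈103 and the bar at z≈75, which agrees with the text. The wrist camera sits on the press side of the hand and could meet the press head, so I'll check whether a half turn is possible.

```bash
python3 - <<'E'
from h import *
np.set_printoptions(precision=2,suppress=True)
W1={"view":None}
o=r.get_obs();print(o["joints"],o["ee_pos"])
W=np.load("w2.npz");print("bar at z76:",onz(W,(319,240),83),onz(W,(319,266),76), rel((478.5,-152,164),0.07+np.pi/2*0))
E
```

```text
[-0.51  0.36  0.84  2.07 -0.36  0.86  0.61] [ 477.84 -147.31  165.7 ]
bar at z76: [ 477.36 -147.4    83.  ] [ 478.87 -169.57   76.  ] [-0.47  0.03  0.17 -0.01 -0.03 -0.17]
```

Emit:
carry_out([
  [0,0,-4,0,0,-8.5,1],
  [0,0,-6,0,0,-17,1],
  [0,0,-6,0,0,-17,1],
])

```text
clock: 4.45
ee_pos: [480.7, -148.9, 230.3]
ee_rot: [0.567, 0.824, 0.003, 0.004]
force: [0.2, 0.7, 0.1]
opening: 85.6
gripper_force: 0.0
```

```bash
python3 - <<'E'
from h import *
np.set_printoptions(precision=2,suppress=True)
o=r.get_obs();print(o["joints"],o["ee_pos"])
E
```

```text
[-0.53  0.24  0.84  2.01 -0.22  0.98  0.78] [ 480.69 -148.9   230.35]
```

Emit:
carry_out([
  [0,0,0,0,0,8,1],
  [0,0,0,0,0,16,1],
  [0,0,0,0,0,24,1],
  [0,0,0,0,0,32,1],
  [0,0,0,0,0,40,1],
  [0,0,0,0,0,48,1],
  [0,0,0,0,0,56,1],
  [0,0,0,0,0,64,1],
  [0,0,0,0,0,72,1],
  [0,0,0,0,0,80,1],
  [0,0,0,0,0,88,1],
  [0,0,0,0,0,96,1],
  [0,0,0,0,0,104,1],
  [0,0,0,0,0,112,1],
  [0,0,0,0,0,120,1],
])

```text
clock: 5.95
ee_pos: [478.2, -147.6, 226.1]
ee_rot: [0.996, -0.084, 0.001, -0.001]
force: [0.6, -0.8, 0.1]
opening: 85.6
gripper_force: 0.0
```

```bash
python3 - <<'E'
from h import *
np.set_printoptions(precision=2,suppress=True)
o=r.get_obs();print(o["joints"],o["ee_pos"]);print(R.from_quat(o["ee_rot"]).as_matrix())
A=R.from_quat(o["ee_rot"])
for z in (150,57): print(rel((478,-152,z),1.636+np.pi/2))
E
```

```text
[-0.83  0.51  1.37  2.02 -0.57  1.08 -0.94] [ 478.19 -147.62  226.14]
[[ 0.99 -0.17  0.  ]
 [-0.17 -0.99  0.  ]
 [ 0.   -0.   -1.  ]]
[ 0.04  0.45  7.61 -0.13 -0.03 76.64]
[ 0.03  0.46 16.91 -0.13 -0.03 76.64]
```

Emit:
carry_out([
  [0,0,0,0,0,8,1],
  [0,0,0,0,0,16,1],
  [0,0,0,0,0,24,1],
  [0,0,0,0,0,32,1],
  [0,0,0,0,0,40,1],
  [0,0,0,0,0,48,1],
  [0,0,0,0,0,56,1],
  [0,0.2,0,0,0,64,1],
  [0,0.4,2,0,0,72,1],
  [0,0.5,4,0,0,76.6,1],
  [0,0.5,6,0,0,76.6,1],
  [0,0.5,6,0,0,76.6,1],
])

```text
clock: 7.15
ee_pos: [476.1, -152.0, 164.2]
ee_rot: [0.732, -0.681, -0.001, 0.0]
force: [0.5, 0.4, 0.6]
opening: 85.5
gripper_force: 0.0
```

```bash
python3 - <<'E'
from h import *
np.set_printoptions(precision=2,suppress=True)
o=r.get_obs();print(o["joints"],o["ee_pos"]);print(R.from_quat(o["ee_rot"]).as_matrix())
for z in (57,): print(rel((478,-152,z),1.636+np.pi/2))
W=r.get_image("wrist");print(px(W,[[478,-152,83],[478,-170,83]]));cv2.imwrite("pics/w3.png",W["pixels"])
E
```

```text
[-0.76  0.69  1.36  2.08 -0.8   1.06 -2.06] [ 476.12 -151.98  164.2 ]
[[ 0.07 -1.   -0.  ]
 [-1.   -0.07  0.  ]
 [-0.    0.   -1.  ]]
[ 0.04 -0.21 10.72  0.11  0.11  0.39]
[[315.69 239.05]
 [317.56 213.69]]
```

Emit:
carry_out([
  [0,-0.2,4,0,0,0.4,1],
  [0,-0.2,8,0,0,0.4,1],
  [0,-0.2,10.7,0,0,0.4,1],
  [0,-0.2,10.7,0,0,0.4,1],
  [0,-0.2,10.7,0,0,0.4,0.1],
  [0,-0.2,10.7,0,0,0.4,0.1],
  [0,-0.2,10.7,0,0,0.4,0.1],
  [0,-0.2,10.7,0,0,0.4,0.0],
  [0,-0.2,10.7,0,0,0.4,0.0],
  [0,-0.2,10.7,0,0,0.4,0.0],
], force=50)

```text
clock: 8.2
ee_pos: [478.9, -153.1, 58.9]
ee_rot: [0.73, -0.683, 0.0, -0.0]
force: [-1.2, 1.4, 7.1]
opening: 12.8
gripper_force: 48.6
```

```bash
cat > st.py <<'E'
from h import *
np.set_printoptions(precision=2,suppress=True)
pp=np.load("press.npy")
def W2(x,y,z): c,q=np.cos(pp[2]),np.sin(pp[2]); return (c*x-q*y+pp[0],q*x+c*y+pp[1],z)
def inp(p): c,q=np.cos(pp[2]),np.sin(pp[2]); d=np.array(p[:2])-pp[:2]; return np.array([c*d[0]+q*d[1],-q*d[0]+c*d[1],p[2]])
E
python3 - <<'E'
from st import *
o=r.get_obs();print(o["clock"],o["joints"],o["ee_pos"],o["opening"],o["gripper_force"],inp(o["ee_pos"]))
for p in[(-320,5,57),(-240,0,57),(-160,0,57),(-112,0,57)]: print(rel(W2(*p),pp[2]+np.pi/2))
E
```

```text
8.2 [-0.62  0.79  1.13  2.15 -0.99  0.88 -1.94] [ 478.9  -153.11   58.87] 12.780788954838078 48.565056449733675 [-338.75    1.56   58.87]
[-1.91  0.03  0.19 -0.04  0.03  9.39]
[-9.72 -1.76  0.19 -0.04  0.03  9.39]
[-17.61  -3.07   0.2   -0.04   0.03   9.39]
[-22.35  -3.85   0.2   -0.04   0.03   9.39]
```

Emit:
carry_out([
  [0,0,0,0,0,2,0],
  [0,0,0,0,0,4,0],
  [0,0,0,0,0,6,0],
  [0,0,0,0,0,8,0],
  [0,0,0,0,0,9.4,0],
  [-1.9,0,0,0,0,9.4,0],
  [-3.9,-0.4,0,0,0,9.4,0],
  [-5.8,-0.8,0,0,0,9.4,0],
  [-7.8,-1.3,0,0,0,9.4,0],
  [-9.7,-1.8,0,0,0,9.4,0],
  [-9.7,-1.8,0,0,0,9.4,0],
  [-9.7,-1.8,0,0,0,9.4,0],
])

```text
clock: 9.4
ee_pos: [491.3, -53.4, 58.7]
ee_rot: [-0.672, 0.74, 0.0, 0.001]
force: [0.1, 4.1, 4.9]
opening: 12.4
gripper_force: 49.6
```

```bash
python3 - <<'E'
from st import *
o=r.get_obs();print(o["clock"],o["joints"],o["ee_pos"],o["force"],o["opening"],inp(o["ee_pos"]))
T=r.get_image("top");S=r.get_image("scene");cv2.imwrite("pics/t4.png",T["pixels"])
a=cv2.resize(T["pixels"][180:310,190:390],(800,520),interpolation=cv2.INTER_CUBIC)
cv2.imwrite("pics/c4.png",a)
cv2.imwrite("pics/s4.png",S["pixels"])
for p in[(-240,0,57),(-160,0,57),(-112,0,57)]: print(rel(W2(*p),pp[2]+np.pi/2))
# blue lid orientation
hsv=cv2.cvtColor(T["pixels"],cv2.COLOR_BGR2HSV);m=cv2.inRange(hsv,(100,120,60),(125,255,255))[215:300,240:345]
n,l,s,c=cv2.connectedComponentsWithStats(m);k=1+np.argmax(s[1:,4]);print(s[k]);pts=np.argwhere(l==k)[:,::-1].astype(np.float32)+[240,215]
rr=cv2.minAreaRect(pts.astype(np.float32));b=cv2.boxPoints(rr);print(rr);print([inp(onz(T,q,105)) for q in b])
E
```

```text
9.4 [-0.85  0.83  1.18  2.17 -1.04  0.92 -2.25] [491.33 -53.45  58.72] [0.13 4.05 4.93] 12.437048672489961 [-238.35   -1.06   58.72]
[ 0.16  0.11  0.17 -0.06  0.16  0.08]
[-7.84  0.1   0.19 -0.06  0.16  0.08]
[-12.64   0.09   0.2   -0.06   0.16   0.08]
[  8   7  47  33 804]
((270.6036682128906, 240.0670623779297), (43.620460510253906, 32.68773651123047), 6.340191841125488)
[array([-43.39,  37.22, 105.  ]), array([-41.5, -51.4, 105. ]), array([-159.9 ,  -52.45,  105.  ]), array([-161.26,   36.03,  105.  ])]
```

View pics/c4.png

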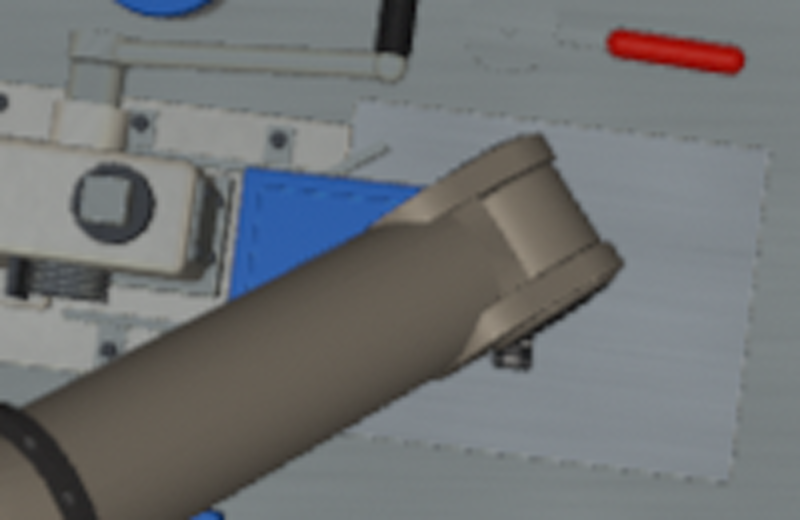

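The tub is aligned, with its lid's front edge at press x≈-42 and y≈+2. The forearm, though, runs from lower left to (520,220), near the head. I check its height in the scene view.

View pics/s4.png

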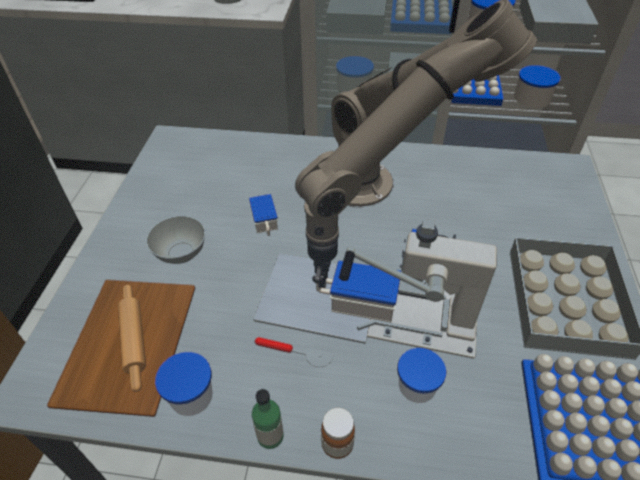

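```bash
python3 - <<'E'
from st import *
T=r.get_image("top");S=r.get_image("scene")
t=lambda a,b:(a/4+190,b/4+180)
A=tri([(T,t(45,460)),(S,(437,85))]);B=tri([(T,t(535,220)),(S,(328,190))]);print(A,B,inp(A),inp(B))
for k in np.linspace(0,1,8):
  C=B+k*(A-B); print(inp(C+np.array(W2(-112,0,0))-np.array(W2(-238,0,0))))
E
```

```text
[366.32 162.29 582.72] [499.55 -52.56 394.86] [-35.88 144.47 582.72] [-236.66   -9.15  394.86]
[-110.66   -9.15  394.86]
[-81.97  12.79 421.69]
[-53.29  34.74 448.53]
[-24.61  56.68 475.37]
[  4.08  78.63 502.21]
[ 32.76 100.57 529.05]
[ 61.44 122.52 555.89]
[ 90.12 144.47 582.72]
```

The forearm's centreline stays above z≈420 over the head, so it clears. I go on in small steps.

Emit:
carry_out([
  [-2,0,0,0,0,0,0],
  [-4,0,0,0,0,0,0],
  [-6,0,0,0,0,0,0],
  [-8,0,0,0,0,0,0],
  [-9,0,0,0,0,0,0],
  [-10,0,0,0,0,0,0],
  [-10.5,0,0,0,0,0,0],
  [-11,0,0,0,0,0,0],
  [-11,0,0,0,0,0,0],
])

```text
clock: 10.5
ee_pos: [501.5, 53.4, 58.9]
ee_rot: [-0.671, 0.741, -0.001, -0.0]
force: [-0.6, -2.6, 6.0]
opening: 12.2
gripper_force: 49.9
```

```bash
python3 - <<'E'
from st import *
o=r.get_obs();print(o["joints"],o["force"],o["wrist_torque"],o["opening"],inp(o["ee_pos"]))
print(rel(W2(-112,0,57),pp[2]+np.pi/2))
E
```

```text
[-1.06  0.86  1.2   2.14 -1.06  0.95 -2.46] [-0.56 -2.59  6.  ] [-0.57  0.11  0.02] 12.243493979515367 [-131.     -0.77   58.91]
[-1.9   0.08  0.19 -0.09 -0.08 -0.06]
```

Emit:
carry_out([
  [-0.5,0,0,0,0,0,0],
  [-1,0,0,0,0,0,0],
  [-1.4,0,0,0,0,0,0],
  [-1.6,0,0,0,0,0,0],
  [-1.8,0,0,0,0,0,0],
  [-1.9,0,0,0,0,0,0],
  [-1.9,0,0,0,0,0,0],
])

```text
clock: 11.2
ee_pos: [503.2, 71.2, 58.9]
ee_rot: [-0.671, 0.742, -0.002, -0.0]
force: [-0.3, -5.6, 4.4]
opening: 12.5
gripper_force: 49.7
```

```bash
python3 - <<'E'
from st import *
o=r.get_obs();print(o["force"],o["wrist_torque"],o["opening"],inp(o["ee_pos"]))
E
```

```text
[-0.3  -5.56  4.39] [-1.07  0.12  0.02] 12.543864184608404 [-113.12   -0.69   58.9 ]
```

Emit:
carry_out([
  [-0.1,0,0,0,0,0,0],
  [-0.2,0,0,0,0,0,0],
  [-0.3,0,0,0,0,0,0],
  [-0.3,0,0,0,0,0,0],
])

```text
clock: 11.6
ee_pos: [502.7, 71.4, 58.9]
ee_rot: [-0.67, 0.742, -0.003, -0.002]
force: [-2.3, -12.1, 4.1]
opening: 12.2
gripper_force: 49.7
```

```bash
python3 - <<'E'
from st import *
o=r.get_obs();print(o["force"],o["wrist_torque"],o["opening"],inp(o["ee_pos"]))
E
```

```text
[ -2.27 -12.1    4.14] [-2.5   0.37 -0.09] 12.197218303246467 [-112.95   -0.1    58.92]
```

Contact is clear: 12 N and no further advance at x=-113. I ease the push, let go and rise.

Emit:
carry_out([
  [0.1,0,0,0,0,0,0],
  [0.2,0,0,0,0,0,0],
  [0.2,0,0,0,0,0,0.4],
  [0.2,0,0,0,0,0,0.4],
  [0.2,0,0,0,0,0,0.4],
  [0.2,0,0,0,0,0,0.4],
  [0.2,0,-3,0,0,0,0.4],
  [1.5,0,-7,0,0,0,0.4],
  [4,0,-11,0,0,0,0.4],
  [7,0,-13,0,0,0,0.4],
  [7,0,-13,0,0,0,0.4],
])

```text
clock: 12.7
ee_pos: [497.2, 2.7, 191.3]
ee_rot: [-0.669, 0.743, -0.002, 0.002]
force: [0.3, -0.2, -0.6]
opening: 34.2
gripper_force: 0.0
```

```bash
python3 - <<'E'
from st import *
o=r.get_obs();print(o["joints"],o["ee_pos"],o["force"],o["opening"],inp(o["ee_pos"]))
S=r.get_image("scene");T=r.get_image("top")
a=cv2.resize(S["pixels"][200:360,280:520],(800,533),interpolation=cv2.INTER_CUBIC);cv2.imwrite("pics/c5.png",a)
cv2.imwrite("pics/t5.png",T["pixels"])
# expected lid near edge in scene
print((px(S,[W2(-84,-54,106),W2(84,-54,106),W2(-84,54,106),W2(-80,-50,12),W2(80,-50,12),W2(80,-45,34)])-[280,200])*3.333)
for p in[(-240,0,330),(-240,-141,420),(-152,-141,420),(-152,-141,302)]: print(rel(W2(*p),pp[2]))
E
```

```text
[-1.12  0.67  1.43  2.07 -0.76  1.1  -2.57] [497.16   2.68 191.34] [ 0.25 -0.21 -0.63] 34.24188872953987 [-181.92   -1.37  191.34]
[[328.35 329.15]
 [558.44 370.62]
 [349.57 220.79]
 [325.58 398.19]
 [532.69 436.99]
 [537.79 415.46]]
[  6.18   0.01 -14.17   0.07   0.11  89.93]
[  6.14 -14.1  -23.16   0.07   0.11  89.93]
[ -2.66 -14.09 -23.15   0.07   0.11  89.93]
[ -2.63 -14.08 -11.35   0.07   0.11  89.93]
```

View pics/c5.png

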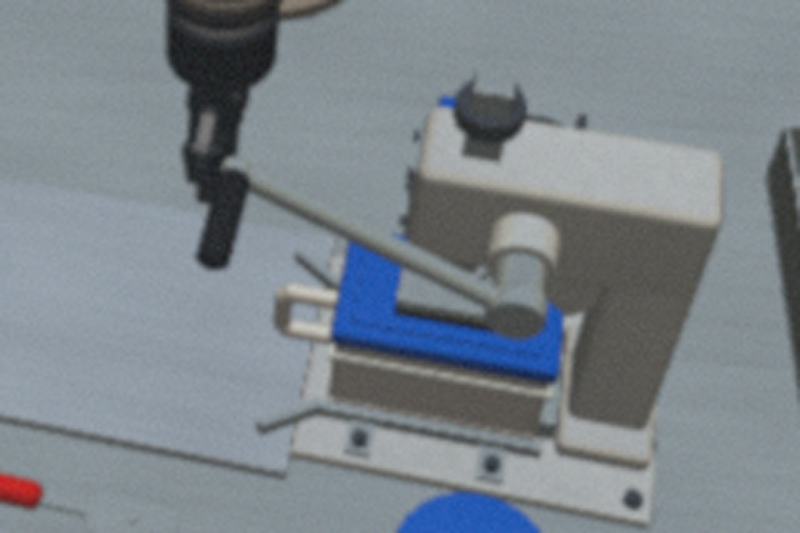

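The tub sits against the stop, with its lid edge from (335,338) to (556,377) at the predicted slope, and the lever is free. Next I go to the lever: rise, turn -90° and move over the grip.

Emit:
carry_out([
  [0,0,-4,0,0,-8,0.5],
  [0,0,-8,0,0,-16,0.6],
  [0,0,-12,0,0,-24,0.7],
  [0,0,-16,0,0,-32,0.8],
  [0,0,-18,0,0,-40,0.8],
  [0,-2,-18,0,0,-48,0.8],
  [0,-5,-18,0,0,-56,0.8],
  [-1,-8,-18,0,0,-64,0.8],
  [-2,-11,-18,0,0,-72,0.8],
  [-2.7,-14.1,-18,0,0,-80,0.8],
  [-2.7,-14.1,-18,0,0,-88,0.8],
  [-2.7,-14.1,-18,0,0,-90,0.8],
  [-2.7,-14.1,-18,0,0,-90,0.8],
])

```text
clock: 14.1
ee_pos: [639.2, 21.2, 366.4]
ee_rot: [0.999, -0.048, -0.002, 0.0]
force: [-0.5, 0.7, -0.9]
opening: 68.5
gripper_force: 0.0
```

```bash
python3 - <<'E'
from st import *
o=r.get_obs();print(o["clock"],o["joints"],o["ee_pos"],o["force"],o["opening"],inp(o["ee_pos"]))
W=r.get_image("wrist");cv2.imwrite("pics/w6.png",W["pixels"])
print(px(W,[W2(-152,-106,330),W2(-152,-176,330)]))
print(rel(W2(-152,-141,300),pp[2]))
for n in["lever_grip"]: print(n,[(np.array(d["at"]),d["confidence"]) for d in r.regions_of(n,W)])
E
```

```text
14.1 [-0.76  0.44  0.92  1.51 -0.35  1.37 -1.48] [639.18  21.23 366.37] [-0.51  0.73 -0.94] 68.48637974793958 [-149.56 -140.89  366.37]
[[321.77 319.08]
 [322.4  203.34]]
[0.04 0.22 6.67 0.   0.14 0.01]
lever_grip [(array([307.1, 273.9]), 0.94)]
```

View pics/w6.png

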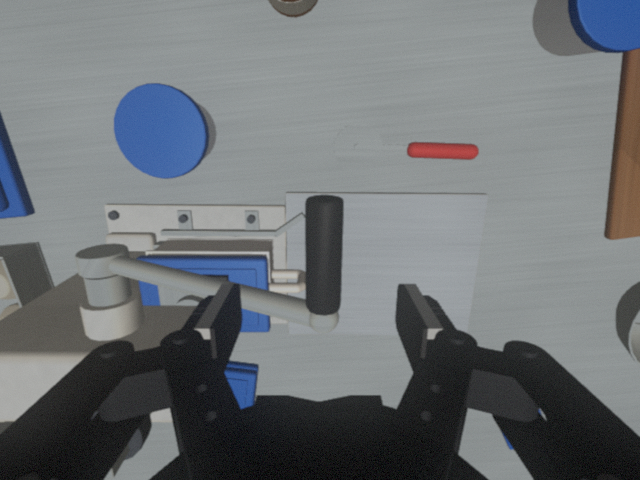

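The wrist view shows the grip at (323,198)–(323,312), within 2 px across of the prediction, and centred between the fingers. I descend and pinch it.

Emit:
carry_out([
  [0,0.2,3,0,0,0,0.8],
  [0,0.2,6,0,0,0,0.8],
  [0,0.2,6.7,0,0,0,0.8],
  [0,0.2,6.7,0,0,0,0.2],
  [0,0.2,6.7,0,0,0,0.1],
  [0,0.2,6.7,0,0,0,0],
  [0,0.2,6.7,0,0,0,0],
  [0,0.2,6.7,0,0,0,0],
  [0,0.2,6.7,0,0,0,0],
], force=70)

```text
clock: 15.1
ee_pos: [639.9, 17.7, 302.2]
ee_rot: [0.999, -0.049, 0.001, -0.0]
force: [1.7, 0.7, 4.6]
opening: 19.7
gripper_force: 68.4
```

```bash
python3 - <<'E'
from st import *
o=r.get_obs();p=inp(o["ee_pos"]);print(o["clock"],o["joints"],o["force"],o["opening"],o["gripper_force"],p)
A=R.from_quat(o["ee_rot"])
a0=np.arctan2(89,-190);
for k in range(1,22):
  a=a0+1.05*k/20; g=np.array([38+210*np.cos(a),0,230+210*np.sin(a)]); d=g-[-152,0,319]
  w=np.array(W2(d[0],0,0))-np.array(W2(0,0,0)); w[2]=d[2]; print(k,A.inv().apply(w)/10)
E
```

```text
15.1 [-0.74  0.48  0.89  1.6  -0.39  1.25 -1.45] [1.75 0.67 4.63] 19.676752153163115 68.43544363975525 [-153.05 -141.94  302.23]
1 [-0.    0.46  1.  ]
2 [-0.    0.85  2.03]
3 [-0.01  1.18  3.08]
4 [-0.01  1.46  4.15]
5 [-0.01  1.68  5.23]
6 [-0.01  1.85  6.32]
7 [-0.02  1.95  7.42]
8 [-0.02  2.    8.52]
9 [-0.02  1.99  9.62]
10 [-0.02  1.93 10.72]
11 [-0.03  1.8  11.82]
12 [-0.03  1.62 12.9 ]
13 [-0.03  1.39 13.98]
14 [-0.03  1.09 15.04]
15 [-0.04  0.74 16.09]
16 [-0.04  0.34 17.11]
17 [-0.04 -0.12 18.12]
18 [-0.04 -0.63 19.1 ]
19 [-0.05 -1.19 20.05]
20 [-0.05 -1.8  20.96]
21 [-0.05 -2.45 21.85]
```

Emit:
carry_out([
  [0,0.46,1.0,0,0,0,0],
  [0,0.85,2.03,0,0,0,0],
  [0,1.18,3.08,0,0,0,0],
  [0,1.46,4.15,0,0,0,0],
  [0,1.68,5.23,0,0,0,0],
  [0,1.85,6.32,0,0,0,0],
  [0,1.95,7.42,0,0,0,0],
  [0,2.0,8.52,0,0,0,0],
  [0,1.99,9.62,0,0,0,0],
  [0,1.93,10.72,0,0,0,0],
  [0,1.8,11.82,0,0,0,0],
  [0,1.62,12.9,0,0,0,0],
  [0,1.39,13.98,0,0,0,0],
  [0,1.09,15.04,0,0,0,0],
  [0,0.74,16.09,0,0,0,0],
])

```text
clock: 16.6
ee_pos: [639.1, 8.8, 141.5]
ee_rot: [0.999, -0.05, 0.001, 0.0]
force: [-2.6, -2.1, 12.9]
opening: 20.0
gripper_force: 84.7
```

```bash
cat > lev.py <<'E'
from st import *
o=r.get_obs();p=inp(o["ee_pos"]);print(o["clock"],o["joints"],o["force"],o["wrist_torque"],o["opening"],o["gripper_force"],p)
g=np.array([p[0]-38,p[2]+17-230]);print("radius",np.hypot(*g),"angle",(np.arctan2(-g[1],-g[0])+np.arctan2(89,190)))
S=r.get_image("scene");print([(np.array(d["at"]),d["confidence"]) for d in r.regions_of("lever_grip",S)])
for a in(0,.8,.85,1.05):
  b=np.arctan2(89,-190)+a; print(a,px(S,W2(38+210*np.cos(b),-141,230+210*np.sin(b))))
E
python3 lev.py
```

```text
16.6 [-0.65  0.63  0.78  1.77 -0.53  0.96 -1.33] [-2.59 -2.09 12.94] [ 0.24  0.5  -0.1 ] 20.003721524266613 84.74113583564758 [-161.95 -142.    141.52]
radius 212.344689710174 angle 0.781417913694056
[(array([404.8, 294.9]), 0.89)]
0 [[346.96 264.27]]
0.8 [[342.4  309.64]]
0.85 [[343.98 312.4 ]]
1.05 [[352.11 322.94]]
```

Emit:
carry_out([
  [0,-0.2,0.5,0,0,0,0],
  [0,-0.4,1.02,0,0,0,0],
  [0,-0.63,1.5,0,0,0,0],
  [0,-0.86,2.03,0,0,0,0],
  [0,-1.1,2.5,0,0,0,0],
  [0,-1.37,3.0,0,0,0,0],
  [0,-1.65,3.5,0,0,0,0],
  [0,-1.93,3.96,0,0,0,0],
  [0,-2.2,4.4,0,0,0,0],
  [0,-2.54,4.87,0,0,0,0],
  [0,-2.54,4.87,0,0,0,0],
])

```text
clock: 17.8
ee_pos: [641.4, 30.3, 92.3]
ee_rot: [0.999, -0.051, 0.001, 0.003]
force: [-1.2, -9.1, 4.5]
opening: 19.8
gripper_force: 89.7
```

```bash
python3 lev.py
```

```text
17.8 [-0.65  0.69  0.73  1.79 -0.58  0.89 -1.33] [-1.21 -9.11  4.51] [-1.59 -0.01 -0.06] 19.759563616653256 89.70894813537598 [-140.29 -142.17   92.34]
radius 215.28376476562548 angle 1.033044153634455
[(array([409.1, 297.7]), 0.91)]
0 [[346.96 264.27]]
0.8 [[342.4  309.64]]
0.85 [[343.98 312.4 ]]
1.05 [[352.11 322.94]]
```

Emit:
carry_out([
  [0,0,0.3,0,0,0,0],
  [0,0,0.6,0,0,0,0],
  [0,0,0.9,0,0,0,0],
  [0,0,0.9,0,0,0,0],
])

```text
clock: 18.3
ee_pos: [641.9, 35.4, 84.8]
ee_rot: [0.999, -0.05, 0.001, -0.001]
force: [-4.0, 0.9, 16.5]
opening: 19.8
gripper_force: 90.9
```

```bash
python3 lev.py
```

```text
18.3 [-0.65  0.7   0.72  1.79 -0.59  0.88 -1.32] [-4.02  0.89 16.49] [ 1.17  0.66 -0.17] 19.828492714097244 90.93100547790527 [-135.21 -142.23   84.77]
radius 215.5108223735372 angle 1.0753297670254063
[(array([409.6, 301.2]), 0.65)]
0 [[346.96 264.27]]
0.8 [[342.4  309.64]]
0.85 [[343.98 312.4 ]]
1.05 [[352.11 322.94]]
```

Emit:
carry_out([
  [0,0,0.3,0,0,0,0],
  [0,0,0.6,0,0,0,0],
  [0,0,0.8,0,0,0,0],
  [0,0,0.8,0,0,0,0],
])

```text
clock: 18.8
ee_pos: [642.2, 37.4, 80.7]
ee_rot: [0.999, -0.049, 0.001, -0.003]
force: [-18.2, 8.8, 51.6]
opening: 20.1
gripper_force: 96.3
```

```bash
python3 lev.py
```

```text
18.8 [-0.64  0.71  0.71  1.79 -0.6   0.87 -1.32] [-18.18   8.78  51.62] [ 1.28  3.59 -0.13] 20.101423076148915 96.2576687335968 [-133.21 -142.29   80.72]
radius 216.35899374714836 angle 1.0959031392665366
[(array([405.4, 301.4]), 0.84)]
0 [[346.96 264.27]]
0.8 [[342.4  309.64]]
0.85 [[343.98 312.4 ]]
1.05 [[352.11 322.94]]
```

The lever is at its stop: 51 N upward reaction, with the grip at x=-133 against -134 given. I follow it back up along the arc.

Emit:
carry_out([
  [0,0.3,-1.0,0,0,0,0],
  [0,1.17,-2.3,0,0,0,0],
  [0,1.68,-3.3,0,0,0,0],
  [0,2.14,-4.3,0,0,0,0],
  [0,2.54,-5.3,0,0,0,0],
  [0,2.89,-6.3,0,0,0,0],
  [0,3.19,-7.4,0,0,0,0],
  [0,3.42,-8.4,0,0,0,0],
  [0,3.6,-9.5,0,0,0,0],
  [0,3.73,-10.6,0,0,0,0],
  [0,3.79,-11.7,0,0,0,0],
  [0,3.8,-12.8,0,0,0,0],
  [0,3.75,-13.9,0,0,0,0],
  [0,3.65,-15.0,0,0,0,0],
  [0,3.48,-16.1,0,0,0,0],
  [0,3.26,-17.2,0,0,0,0],
  [0,2.98,-18.3,0,0,0,0],
])

```text
clock: 20.6
ee_pos: [638.3, 5.5, 258.7]
ee_rot: [0.999, -0.05, 0.001, 0.0]
force: [-5.1, 5.4, 4.8]
opening: 19.9
gripper_force: 87.1
```

```bash
python3 lev.py
```

```text
20.6 [-0.71  0.51  0.87  1.66 -0.42  1.17 -1.4 ] [-5.1   5.37  4.79] [0.87 1.51 0.07] 19.945814600237178 87.10852146148682 [-165.35 -141.56  258.66]
radius 208.41272512852888 angle 0.21716634662074732
[(array([398.7, 283.3]), 0.67)]
0 [[346.96 264.27]]
0.8 [[342.4  309.64]]
0.85 [[343.98 312.4 ]]
1.05 [[352.11 322.94]]
```

Emit:
carry_out([
  [0,-0.33,-1.0,0,0,0,0],
  [0,-0.72,-2.0,0,0,0,0],
  [0,-1.1,-2.9,0,0,0,0],
  [0,-1.1,-2.9,0,0,0,0],
  [0,-1.1,-2.9,0,0,0,0.8],
  [0,-1.1,-2.9,0,0,0,0.8],
  [0,-1.1,-2.9,0,0,0,0.8],
  [0,-1.1,-2.9,0,0,0,0.8],
  [0,-1.1,-6,0,0,0,0.8],
  [0,-1.1,-10,0,0,0,0.8],
  [0,-1.1,-10.5,0,0,0,0.8],
  [0,-1.1,-10.5,0,0,0,0.8],
])

```text
clock: 21.9
ee_pos: [639.5, 16.6, 363.7]
ee_rot: [0.999, -0.049, 0.001, -0.0]
force: [0.2, -0.4, 0.6]
opening: 68.2
gripper_force: 0.0
```

```bash
python3 - <<'E'
from st import *
o=r.get_obs();print(o["clock"],o["joints"],o["ee_pos"],o["force"],inp(o["ee_pos"]))
W=r.get_image("wrist");S=r.get_image("scene")
print("grip pred",px(W,W2(-152,-141,325)),[(np.array(d["at"]),d["confidence"],np.argwhere(d["mask"]).min(0),np.argwhere(d["mask"]).max(0)) for d in r.regions_of("lever_grip",W)])
# dark grip pixels in wrist image upper part
g=cv2.cvtColor(W["pixels"],cv2.COLOR_BGR2GRAY)[120:330,250:400];m=(g<45).astype(np.uint8);n,l,s,c=cv2.connectedComponentsWithStats(m);print([(s[i],c[i]+[250,120]) for i in range(1,n) if s[i,4]>300])
for p in[(-182,0,370),(-182,0,200),(-113,0,57)]: print(rel(W2(*p),pp[2]+np.pi/2))
E
```

```text
21.9 [-0.75  0.44  0.92  1.51 -0.35  1.36 -1.48] [639.54  16.57 363.74] [ 0.24 -0.43  0.59] [-154.16 -141.7   363.74]
grip pred [[314.05 264.33]] [(array([299.2, 275.4]), 0.64, array([198,  69]), array([336, 335]))]
[]
[-14.05   2.83  -0.86   0.12   0.1   89.99]
[-14.     2.83  16.14   0.12   0.1   89.99]
[-13.97  -4.08  30.44   0.12   0.1   89.99]
```

Emit:
carry_out([
  [-2,0,-1,0,0,8,0.6],
  [-4,0.5,-1,0,0,16,0.5],
  [-7,1,-1,0,0,24,0.45],
  [-10,1.5,-1,0,0,32,0.45],
  [-12.5,2,-1,0,0,40,0.45],
  [-14,2.8,-1,0,0,48,0.45],
  [-14,2.8,0,0,0,56,0.45],
  [-14,2.8,3,0,0,64,0.45],
  [-14,2.8,7,0,0,72,0.45],
  [-14,2.8,11,0,0,80,0.45],
  [-14,2.8,14,0,0,88,0.45],
  [-14,2.8,16,0,0,90,0.45],
  [-14,2.8,17,0,0,90,0.45],
  [-14,2.8,17,0,0,90,0.45],
])

```text
clock: 23.45
ee_pos: [495.7, 2.5, 191.3]
ee_rot: [-0.672, 0.741, 0.001, -0.001]
force: [-0.5, 0.3, -0.1]
opening: 38.5
gripper_force: 0.0
```

```bash
python3 - <<'E'
from st import *
o=r.get_obs();print(o["clock"],o["joints"],o["force"],o["opening"],inp(o["ee_pos"]))
for p in[(-130,-1,110),(-113.5,-0.5,80),(-113.5,-0.5,58.5)]: print(rel(W2(*p),pp[2]+np.pi/2))
W=r.get_image("wrist");print(px(W,[W2(-112,0,83),W2(-137,0,83)]))
g=W["pixels"].astype(int);m=((g.min(2)>110)&(g[:,:,2]-g[:,:,0]>8)).astype(np.uint8);n,l,s,c=cv2.connectedComponentsWithStats(m);print([(s[i],c[i]) for i in range(1,n) if s[i,4]>150])
print([(np.array(d["at"]),d["confidence"]) for d in r.regions_of("tub_handle",W)])
E
```

```text
23.45 [-1.05  0.46  1.2   2.06 -0.52  0.97 -2.81] [-0.46  0.33 -0.13] 38.54969214451644 [-182.19    0.04  191.32]
[-5.23 -0.13  8.12  0.17 -0.08  0.02]
[-6.88 -0.09 11.12  0.17 -0.08  0.02]
[-6.89 -0.1  13.27  0.17 -0.08  0.02]
[[318.19 310.21]
 [318.2  282.46]]
[(array([277, 282,  77,  59, 838], dtype=int32), array([317.71, 308.46]))]
[(array([313.3, 354.1]), 0.73)]
```

Emit:
carry_out([
  [-2,0,3,0,0,0,0.45],
  [-4,0,6,0,0,0,0.45],
  [-6,0,9,0,0,0,0.45],
  [-6.9,-0.1,11,0,0,0,0.45],
  [-6.9,-0.1,13.3,0,0,0,0.45],
  [-6.9,-0.1,13.3,0,0,0,0.45],
  [-6.9,-0.1,13.3,0,0,0,0],
  [-6.9,-0.1,13.3,0,0,0,0],
  [-6.9,-0.1,13.3,0,0,0,0],
  [-6.9,-0.1,13.3,0,0,0,0],
  [-6.9,-0.1,13.3,0,0,0,0],
], force=50)

```text
clock: 24.65
ee_pos: [505.5, 71.0, 61.2]
ee_rot: [-0.671, 0.741, -0.0, 0.001]
force: [-2.0, -1.6, 7.9]
opening: 12.4
gripper_force: 48.8
```

```bash
python3 - <<'E'
from st import *
o=r.get_obs();print(o["clock"],o["joints"],o["force"],o["opening"],inp(o["ee_pos"]))
S=r.get_image("scene");cv2.imwrite("pics/s7.png",S["pixels"])
for p in[(-335,0,58.9)]: print(rel(W2(*p),pp[2]+np.pi/2))
E
```

```text
24.65 [-0.95  0.65  0.92  2.12 -0.79  0.75 -2.75] [-2.01 -1.63  7.94] 12.38510265410379 [-113.16   -3.01   61.23]
[22.19  0.29  0.21 -0.1   0.07 -0.03]
```

Emit:
carry_out([
  [1,0,0,0,0,0,0],
  [3,0,0,0,0,0,0],
  [5,0,0,0,0,0,0],
  [7,0,0,0,0,0,0],
  [9,0,0,0,0,0,0],
  [11,0,0,0,0,0,0],
  [13,0,0,0,0,0,0],
  [15,0,0,0,0,0,0],
  [17,0,0,0,0,0,0],
  [19,0,0,0,0,0,0],
  [20.5,0,0,0,0,0,0],
  [21.5,0,0,0,0,0,0],
  [22,0,0,0,0,0,0],
  [22,0,0,0,0,0,0],
])

```text
clock: 26.1
ee_pos: [484.2, -147.8, 60.8]
ee_rot: [-0.671, 0.741, -0.0, 0.001]
force: [-0.9, 3.0, 10.0]
opening: 12.1
gripper_force: 49.4
```

Emit:
carry_out([
  [0,0,0,0,0,0,0.45],
  [0,0,0,0,0,0,0.45],
  [0,0,0,0,0,0,0.45],
  [0,0,-2,0,0,0,0.5],
  [0,0,-6,0,0,0,0.5],
  [2,0,-10,0,0,0,0.5],
  [5,0,-14,0,0,0,0.5],
  [5,0,-18,0,0,0,0.5],
  [5,0,-18,0,0,0,0.5],
])

```text
clock: 27.0
ee_pos: [480.1, -200.3, 244.1]
ee_rot: [-0.67, 0.742, -0.003, 0.002]
force: [0.9, 0.5, -0.5]
opening: 42.7
gripper_force: 0.0
```

```bash
python3 - <<'E'
from st import *
o=r.get_obs();print(o["clock"],o["force"],o["opening"],inp(o["ee_pos"]))
S=r.get_image("scene");T=r.get_image("top");cv2.imwrite("pics/s8.png",S["pixels"]);cv2.imwrite("pics/t8.png",T["pixels"])
def lid(im):
    m=cv2.inRange(cv2.cvtColor(im["pixels"],cv2.COLOR_BGR2HSV),(100,120,60),(125,255,255))
    n,l,s,c=cv2.connectedComponentsWithStats(m); return [(s[i],c[i]) for i in range(1,n) if s[i,4]>400],l
for nm,im in(("S",S),("T",T)):
    L,l=lid(im);print(nm,L,"pred tub lid",px(im,[W2(-223,-2,98),W2(-223,-2,106)]))
# measure scene near lid top edge vs bottom: predicted table contact corners
print([(np.array(d["at"]),d["confidence"]) for d in r.regions_of("tub_mid",S)])
for n in["lever_grip","round_tub_a","pizza_wheel","spare_lids","bowl"]:
  print(n,[(np.array(d["at"]),round(d["confidence"],2)) for d in r.regions_of(n,T)][:2])
g=cv2.cvtColor(S["pixels"],cv2.COLOR_BGR2HSV);print("col profile",[tuple(S["pixels"][v,325]) for v in range(284,312)])
g0=cv2.imread("pics/s0.png");print("before",[tuple(g0[v,325]) for v in range(280,308)])
E
```

```text
27.0 [ 0.87  0.47 -0.51] 42.691131993285076 [-385.64   -4.25  244.13]
S [(array([519,  65,  42,  23, 726], dtype=int32), array([539.19,  75.84])), (array([452,  68,  51,  38, 880], dtype=int32), array([477.32,  91.46])), (array([ 294,  258,   71,   43, 2014], dtype=int32), array([328.8 , 279.08])), (array([ 398,  348,   48,   45, 1696], dtype=int32), array([421.39, 369.8 ])), (array([ 156,  352,   55,   52, 2229], dtype=int32), array([183.03, 377.34])), (array([ 522,  360,   81,  120, 1960], dtype=int32), array([542.1 , 428.03]))] pred tub lid [[328.24 275.3 ]
 [328.24 273.34]]
T [(array([  45,  100,  107,  101, 3296], dtype=int32), array([110.02, 160.4 ])), (array([ 400,  111,   45,   44, 1561], dtype=int32), array([421.87, 132.36])), (array([ 211,  145,   39,   39, 1207], dtype=int32), array([230.16, 164.25])), (array([ 282,  226,   65,   44, 2307], dtype=int32), array([312.9 , 247.31])), (array([ 179,  294,   67,   51, 2294], dtype=int32), array([211.77, 318.79])), (array([ 381,  331,   38,   46, 1042], dtype=int32), array([399.53, 353.3 ]))] pred tub lid [[315.02 247.67]
 [314.93
[... 2186 characters left out ...]
nt8(88), np.uint8(90)), (np.uint8(82), np.uint8(84), np.uint8(88)), (np.uint8(83), np.uint8(88), np.uint8(89)), (np.uint8(85), np.uint8(91), np.uint8(92)), (np.uint8(79), np.uint8(82), np.uint8(86)), (np.uint8(82), np.uint8(87), np.uint8(87)), (np.uint8(79), np.uint8(82), np.uint8(86)), (np.uint8(83), np.uint8(86), np.uint8(91)), (np.uint8(83), np.uint8(88), np.uint8(90)), (np.uint8(90), np.uint8(94), np.uint8(96)), (np.uint8(97), np.uint8(104), np.uint8(106)), (np.uint8(118), np.uint8(117), np.uint8(112)), (np.uint8(144), np.uint8(137), np.uint8(129)), (np.uint8(162), np.uint8(151), np.uint8(138)), (np.uint8(162), np.uint8(152), np.uint8(139)), (np.uint8(161), np.uint8(150), np.uint8(138))]
```

The lid-to-rim gap in the scene view shrank by about 2 px (roughly 8 mm), so the lid is home. The tub centre is at press x≈-223, clear of the plate. The lever is up and the bystanders are unmoved, so I hand in.

```bash
python3 -c "
from rig import r
print(r.hand_in())"
```

```text
the job is handed in; nothing more can be done
None
```

I handed the job in at 27 s: the tub was pressed against the back stop, the lever went to its stop and back up, and the tub now stands on the infeed table clear of the plate; the hand-in returned no verdict.

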